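Close and pin a clamshell tacking fixture and hold it shut for the weld

TASK

Two tube ends lie butted in the open clamshell tacking fixture. Press its hinged upper half down by the red pad until the spring catch snaps in and holds it shut by itself, then push the lock pin fully home through the ears and tongue from the robot's right-hand side and let go of it. Finish by pressing down on the middle of the red pad with the fingertips, firmly but not hard, and keep pressing there when the program ends, so that both tubes stay clamped in place for tacking; leave the other things on the bench alone.

Things in the scene. Friction and masses are not known exactly. Their poses are not given: they have to be found in the camera images.
- fixture: Fixed lower half: grey base plate 200 (x -122 to 78) x 130 x 12 mm, steel V block. Origin on the bench under the tubes; x to the hinge (far side), y along tubes and lock pin, to the robot's left, z up. Tubes lie along y at x 0, z 44 mm. Two ears (x -114 to -58, tops z 60, outer faces y -26 and +26 mm) have 12 mm holes along y at x -95, z 44. Beside the ears only the base plate.
- leaf (a joint): Angle of the blue hinged upper half, rad: 0 shut, positive open (nose up and away from the robot; hinge along fixture y). A spring holds it open at 0.65 to 0.95. Closing takes about 4 N at the pad, about 12 N in the last 8 mm, where a spring ball snaps over a ridge; then it stays shut at 0 +-0.01, the tongue's 12.5 mm hole in line with the ears'. If not past the catch it springs open.
- leaf_hinge (a point): Point on the hinge axis in the fixture's middle plane, at fixture x = 48, z = 44 mm.
- press_pad (a point): Centre of the top of the red pad (34 x 32 mm) on the nose of the upper half; moves with it. Shut: fixture x -95, y 0, z 85 mm, that is 143 mm nearer the robot and 41 mm higher than the hinge. The shut upper half is 80 mm wide (y), its top 78 mm high elsewhere.
- pin_hole (a point): Mouth of the lock's hole on the outer face of the robot's right-hand (-y) ear, fixture x = -95, y = -26, z = 44 mm. The pin goes in here along the fixture's +y.
- lock_pin: Lock pin lying on the bench, about 90 g: orange ribbed grip block 36 (x) x 18 (y) x 20 mm (z), and a 10 mm round steel shank along +x from x = 18 to 84 mm, tip chamfered. Origin at the centre of the block's underside; shank axis 10 mm above it. Grip it by the block's flat sides (y).
- pin_shoulder (a point): Where the shank meets the front face of the grip block, on the shank's axis. Home: this face bears on the ear, so the point coincides with pin_hole.
- pin_tip (a point): Tip of the shank. Home: 40 mm beyond the fixture's middle plane (fixture y = +40 mm).
- tube_left: Steel tube, 42 mm diameter, 60 mm long, lying loose in the V of the lower half, on the robot's left; z along the tube, pointing to the fixture's -y. Origin at the centre of its outer (left) end face, at fixture y = +60 mm.
- tube_right: The same tube on the robot's right, butted against the first; origin at the centre of its end face at the joint, fixture y = 0, z along the tube to the fixture's -y.
- soapstone: Soapstone marker in a brass holder, 12 x 140 x 14 mm, lying on the bench. Leave alone.
- pliers: Red-handled welding pliers, 50 x 178 x 14 mm, on the bench. Leave alone.
- tee: Welded tee sample, 50 x 90 x 51 mm high, on the bench. Leave alone.
- gel_tin: Green round tin, 66 mm diameter, 96 mm high, on the bench. Leave alone.
There are look-alikes about, which are no part of the job. Several things look just like the lock_pin: the one meant starts farthest to the robot's right.

How it is judged:
On the way, in this order (a step that is already met when the one before it is completed fails the run):
1. the upper half is shut and the catch holds it with the robot's hand off it (value of joint leaf below 0.025 rad and contact force between each of the arm, the fingers and fixture below 0.3 N), for 0.2 s.
2. the lock pin is fully home through both ears and the tongue, the halves shut (y of pin_shoulder in the frame of fixture above -0.03 m and distance between pin_shoulder and pin_hole below 0.006 m and angle between the x axis of lock_pin and the y axis of fixture, either way round below 0.1 rad and value of joint leaf below 0.025 rad), for 0.2 s.
At the end, for the whole second after the job is handed in: Upper half shut (leaf below 0.015 rad); pin through ears and tongue, shoulder within 4 mm of the ear, not touched; fingers pressing with over 4 N within 25 mm of the red pad's centre and still pressing; the upper half bears on each tube with over 2 N (y of pin_shoulder in the frame of fixture above -0.03 m and distance between pin_shoulder and pin_hole below 0.006 m and y of pin_tip in the frame of fixture above 0.035 m and angle between the x axis of lock_pin and the y axis of fixture, either way round below 0.1 rad and contact force between each of the arm, the fingers and lock_pin below 0.3 N and value of joint leaf below 0.015 rad and contact force between the fingers and leaf above 4 N and horizontal distance between the grasp point and press_pad below 0.025 m and contact force between leaf and tube_left above 2 N and contact force between leaf and tube_right above 2 N); the arm keeps its last pose, push and grip.
It fails at once if a bystander is pushed more than 20 mm (distance of any of soapstone, pliers, tee, gel_tin from where it was at the start of the episode above 0.02 m).
It fails at once if a tube is knocked out of place by more than 10 mm (distance of any of tube_left, tube_right from where it was at the start of the episode above 0.01 m).
It fails at once if the pad is pressed with more than 60 N (contact force between the arm and leaf above 60 N).
It also fails if it takes over 67 s, if anything falls off the work surface, if the arm or the gripper's body presses on something with over 40 N, if the wrist force passes 120 N, or if a joint passes its speed limit or range.

ROBOT

A 6-joint arm with a two-finger parallel gripper is mounted at the origin on a cart in front of the work surface, level with it; the furniture and walls round the work are solid. World frame = base frame: x ahead of the robot, y to its left, z up, the work surface at z = 0. Lengths are in m, angles in rad, forces in N, time in s.
With the tool pointing down it reaches from about 0.35 to 0.85 m from the base axis. Payload 8.1 kg.
Tool frame: the origin (TCP) lies at the centre of the arm's flange, where the gripper is bolted on; the fingertips stand 186 mm ahead of it and the grasp point (between the pads) lies 167 mm ahead of it; z points along the fingers, y is the line along which they close (so a half turn about z gives the same grasp; the last joint's range is limited). The gripper opens to 93 mm and grips with 3 to 60 N. Pads are 15 mm wide; open, the fingers measure 128 mm over their backs; the gripper's body (75 mm by 188 mm) begins 65 mm behind the grasp point.
Start: joints at [1.219, 0.13, 1.488, -0, 1.523, -0.085], TCP at [0.158, 0.579, 0.405] pointing down, gripper open.
Joint ranges: [-2.96, 2.96], [-0.89, 2.26], [0.02, 2.5], [-1.34, 4.48], [0, 2.73], [-2.66, 2.66]. Speed limits (rad/s): [2.39, 2.39, 2.79, 3.14, 3.14, 3.14].

INTERFACE

Orientations are given as a rotation vector (axis times angle).
In Python, from plant import robot gives the robot as it stands.
- The arm moves only by the tool apply_moves, never from a script. Its argument "series" is a list of rows, each a list of 2 entries, a list of its own where there are three numbers: the shift along the tool's x, y, z in mm, then the turn, a rotation vector about the tool's x, y, z in rad. A call has 1 to 12 rows; each row shifts and turns the commanded pose from where the row before left it, along the tool's axes as they then stand; what a row does not reach is not made up. A row lasts 1/12 s, in which the tool goes at most 41.7 mm and 7.16 degrees, less where a joint would pass 70% of its speed; a pose out of reach is approached as far as the arm can. A call is refused whole if a number of a shift passes 41.7 or a number of a turn 0.125, either way. A call with a gripper value outside its range is refused whole. "claw" is the opening, from 0 (shut) to 1 (fully open), set as the call begins (left out, the last holds). The fingers move at their own pace and stop on an object; "newtons" is the grip in N (left out, the last holds). Time passes only in rows, so rows that do not move let the fingers close. It gives the time, the measured TCP pose, the force, the opening and the grip force at its end, in the units of the state.
- robot.read_state(): the state, without advancing time (a new reading comes with each control period).
- robot.read_camera(name): name is "side" or "top"; returns (picture, depth): 480x640x3 uint8, blue, green, red; 480x640 float32, m along the optical axis (not along the pixel's ray), 0 where there is no reading.
- robot.calibration(name): a dict with "fx", "fy", "cx", "cy" (pixels), "D" ([k1, k2, p1, p2, k3] as OpenCV has them; the pictures are not rectified), "extrinsics" (4x4, takes a point from world to camera coordinates). Camera axes: x right, y down, z forward; pixel columns grow to the right and rows downward; lengths in m; the calibration is good to about 2 mm. A picture is of the moment at which its call begins. calibration takes no time and is no camera call.
- robot.close_job(): hands the job in; it is judged then, once.
The state is a dict: "t": time; "q": joint angles; "dq": joint speeds; "joint_torque": joint torques, N m; "tool_pos": TCP position; "orientation": TCP orientation; "force": force on the tool from outside, world axes, zero at the start; "wrist_torque": the same for the moment, N m; "opening": finger opening in m; "gripper_force": force on a finger pad.
Only numpy, scipy, OpenCV 4.12 (cv2) and the standard library are available. Lean on these libraries where they do the work, as an engineer would, in place of code of your own. Each camera call takes 0.05 s, during which the arm holds its last target. There are 200 camera calls.

## Working session

There is one attempt and no reset: what is moved stays moved. The work goes in short steps, Python scripts to look and compute and a tool call to move; the robot and the scene stay as the last step left them, time stands still between calls to the robot, and variables do not carry over. Pictures are saved under pics/ and viewed, at most 10 in all, crops included, and the job is handed in when it is done.

Besides the shell and the picture viewer there is one more tool, called after "Request:" as name([rows], argument=value, ...), one row to a line, values as JSON. apply_moves: Moves the arm, as the interface text tells. Its arguments: {"type":"object","properties":{"series":{"type":"array"},"claw":{"type":"number"},"newtons":{"type":"number"}},"required":["series"]}

```bash
ls; mkdir -p pics
cat > h.py <<'E'
import numpy as np, cv2
from plant import robot
from scipy.spatial.transform import Rotation as R
def look(n,save=None):
    im,d=robot.read_camera(n)
    if save: cv2.imwrite('pics/'+save,im)
    np.savez('last_'+n+'.npz',im=im,d=d)
    return im,d
def pts(n,uv,z):
    c=robot.calibration(n);K=np.array([[c['fx'],0,c['cx']],[0,c['fy'],c['cy']],[0,0,1.]])
    p=cv2.undistortPoints(np.array(uv,float).reshape(-1,1,2),K,np.array(c['D'],float)).reshape(-1,2)
    z=np.array(z,float).reshape(-1,1)
    X=np.hstack([p*z,z]);T=np.array(c['extrinsics'])
    return (X-T[:3,3])@T[:3,:3]
def proj(n,X):
    c=robot.calibration(n);K=np.array([[c['fx'],0,c['cx']],[0,c['fy'],c['cy']],[0,0,1.]])
    T=np.array(c['extrinsics']);return cv2.projectPoints(np.array(X,float).reshape(-1,1,3),cv2.Rodrigues(T[:3,:3])[0],T[:3,3],K,np.array(c['D'],float))[0].reshape(-1,2)
def cloud(n,im,d):
    v,u=np.mgrid[:480,:640]
    return pts(n,np.stack([u,v],-1).reshape(-1,2),d.reshape(-1)).reshape(480,640,3)
E
python3 - <<'E'
from h import *
np.set_printoptions(precision=3,suppress=True)
for n in('top','side'):
    look(n,n+'0.png');c=robot.calibration(n);T=np.array(c['extrinsics']);print(n,-T[:3,:3].T@T[:3,3],T[:3,:3].T[:,2],c['fx'])
print(robot.read_state())
E
```

```text
pics
top [0.207 0.015 1.73 ] [ 0.202  0.005 -0.979] 596.030613047136
side [ 0.064 -0.796  0.594] [ 0.444  0.757 -0.48 ] 496.4260292255725
{'t': 0.1, 'q': array([ 1.219,  0.131,  1.489,  0.   ,  1.523, -0.085]), 'dq': array([-0.   , -0.002, -0.002,  0.   ,  0.001, -0.002]), 'joint_torque': array([  0.002, -56.134, -49.31 ,   0.077,   0.029,  -0.   ]), 'tool_pos': array([0.158, 0.579, 0.404]), 'orientation': array([-0.418, -3.113,  0.003]), 'force': array([ 0.196, -0.491,  0.084]), 'wrist_torque': array([-0.04 ,  0.024,  0.02 ]), 'gripper_force': 0.0, 'opening': 0.09315426917841221}
```

View pics/top0.png

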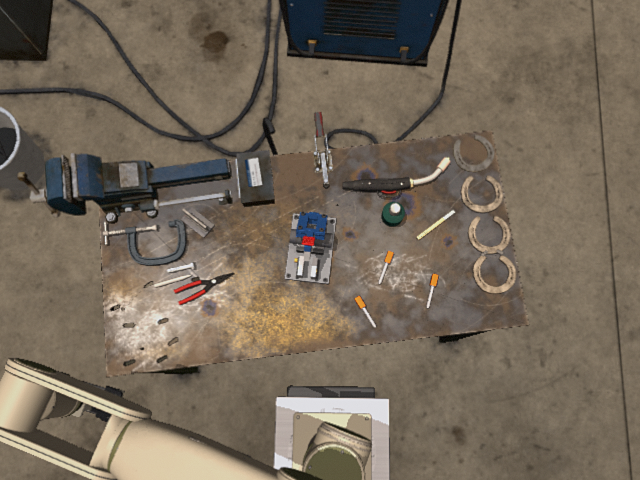

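View pics/side0.png

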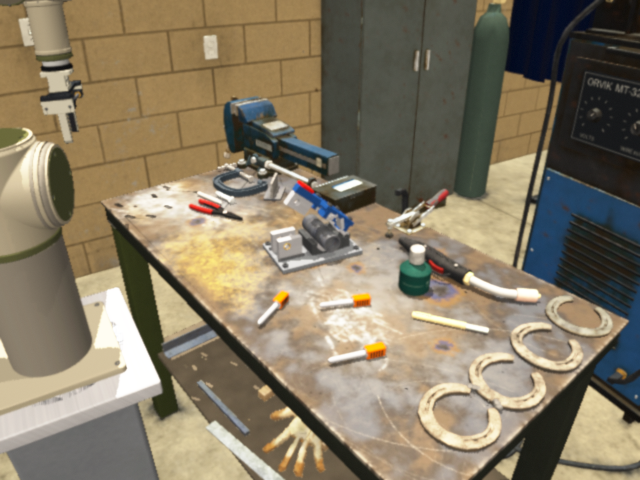

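The top view shows the fixture at about (311,250) with its red pad at (308,241). Three pin look-alikes have orange blocks at (361,301), (388,258) and (433,280). The one farthest right is (433,280), seen in the side view at (375,350). I'll measure that pin and check it in a crop.

Run:
```python
from h import *
np.set_printoptions(precision=4,suppress=True)
out=[]
for n,box in(('top',(270,200,450,330)),('side',(255,170,400,370))):
    z=np.load('last_'+n+'.npz');im,d=z['im'],z['d'];P=cloud(n,im,d)
    hsv=cv2.cvtColor(im,cv2.COLOR_BGR2HSV)
    m=cv2.inRange(hsv,(8,180,150),(22,255,255))
    k,l,st,ce=cv2.connectedComponentsWithStats(m)
    for i in range(1,k):
        if st[i,4]>15:
            q=P[l==i];q=q[d[l==i]>0]; print(n,'orange',ce[i],st[i,4],np.median(q,0),q[:,2].max())
    b=(cv2.inRange(hsv,(0,170,90),(5,255,255))|cv2.inRange(hsv,(174,170,90),(180,255,255)))
    k,l,st,ce=cv2.connectedComponentsWithStats(b)
    for i in range(1,k):
        if st[i,4]>15: print(n,'red',ce[i],st[i,4],np.median(P[l==i],0))
    x0,y0,x1,y1=box; c=im[y0:y1,x0:x1]; out.append(cv2.resize(c,(400,int(400*(y1-y0)/(x1-x0))),interpolation=cv2.INTER_CUBIC))
    for nm,uv in(dict(bench=(350,320),plateL=(292,275),plateR=(326,278)) if n=='top' else dict(bench=(330,330))).items(): print(nm,P[uv[1],uv[0]])
h=max(o.shape[0] for o in out)
cv2.imwrite('pics/crop1.png',np.hstack([cv2.copyMakeBorder(o,0,h-o.shape[0],0,0,0) for o in out]))
```

```text
top orange [388.5 256.5] 64 [ 0.5562 -0.1606  0.0211] 0.032573389330587905
top orange [433.8955 279.3881] 67 [ 0.4911 -0.2917  0.0207] 0.028957313028369347
top orange [359.5942 301.6812] 69 [ 0.422  -0.0777  0.0198] 0.02973998002162729
top red [388.1154 191.7692] 26 [ 0.7514 -0.1601  0.0282]
top red [308.0099 240.5446] 101 [0.5659 0.0702 0.1717]
top red [187.4271 285.7812] 96 [0.4611 0.4253 0.0141]
top red [192.2718 296.6893] 103 [0.4288 0.4055 0.0145]
bench [ 0.3713 -0.0507 -0.0037]
plateL [0.4983 0.1204 0.0119]
plateR [0.4907 0.0209 0.0138]
side orange [283.1351 298.8919] 37 [ 0.4193 -0.0865  0.0173] 0.02064507384031033
side orange [361.5965 301.5   ] 114 [ 0.549  -0.1685  0.0127] 0.021752187803982026
side orange [375.9708 352.4599] 137 [ 0.4849 -0.2993  0.0129] 0.020440073147058382
side red [305.8553 186.3816] 76 [0.5618 0.0619 0.1687]
side red [442.7297 196.2162] 37 [0.9627 0.0429 0.0593]
side red [208.4688 203.2344] 64 [0.4563 0.4254 0.0127]
side red [201.1591 209.0909] 88 [0.4267 0.3998 0.0113]
side red [435.6667 266.5679] 81 [ 0.7477 -0.1647  0.0244]
bench [ 0.4581 -0.1964  0.0004]
```

View pics/crop1.png

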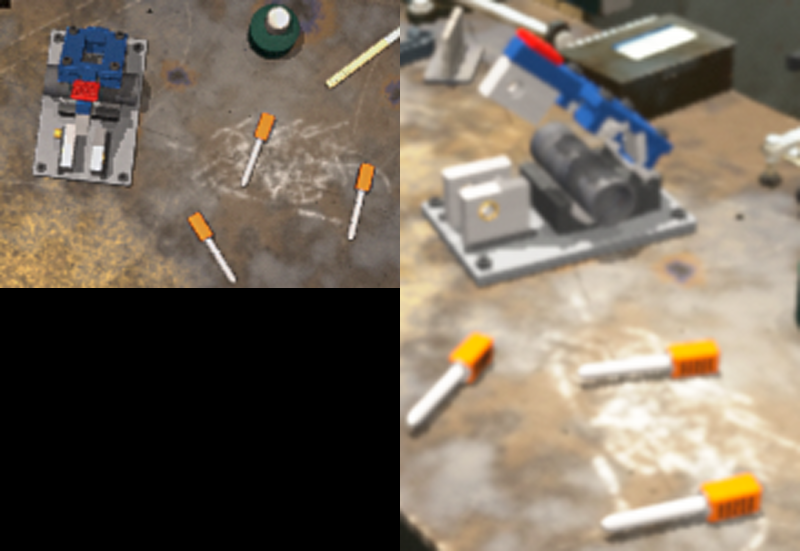

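The crops confirm the layout. The chosen pin has its grip block at top (433,280) and its shank pointing toward the robot. The fixture is open, its ears are toward the robot, and the right ear's hole is visible. Next I'll fit the fixture and pin poses.

Run:
```python
from h import *
np.set_printoptions(precision=4,suppress=True)
for n in('top','side'):
    z=np.load('last_'+n+'.npz');im,d=z['im'],z['d'];P=cloud(n,im,d).reshape(-1,3)
    ok=d.reshape(-1)>0
    b=ok&(P[:,0]>.42)&(P[:,0]<.74)&(P[:,1]>-.03)&(P[:,1]<.16)
    q=P[b&(P[:,2]>.006)&(P[:,2]<.019)]
    r=cv2.minAreaRect(q[:,:2].astype(np.float32));print(n,'plate',len(q),np.median(q[:,2]),r)
    e=P[b&(P[:,2]>.053)&(P[:,2]<.068)&(P[:,0]<.57)]
    print('ears',len(e),e[:,:2].min(0) if len(e) else 0,e[:,:2].max(0) if len(e) else 0,cv2.minAreaRect(e[:,:2].astype(np.float32)))
    for c in((.488,-.292),):
        hsv=cv2.cvtColor(im,cv2.COLOR_BGR2HSV).reshape(-1,3)
        b=ok&(abs(P[:,0]-c[0]+.025)<.085)&(abs(P[:,1]-c[1])<.035)&(P[:,2]>.0045)
        q=P[b];print(n,'pin',len(q),cv2.minAreaRect(q[:,:2].astype(np.float32)),q[:,:2].mean(0))
        l=cv2.fitLine(q[:,:2].astype(np.float32),cv2.DIST_HUBER,0,.01,.01).ravel();print('line',l,np.degrees(np.arctan2(l[1],l[0])))
        o=b&(hsv[:,0]>7)&(hsv[:,0]<23)&(hsv[:,1]>170)&(hsv[:,2]>100);q=P[o];t=q[q[:,2]>.015]
        print('block',len(t),t.mean(0),cv2.minAreaRect(q[:,:2].astype(np.float32)))
```

```text
top plate 1478 0.011258938918699212 ((0.5800333023071289, 0.0648065060377121), (0.31919798254966736, 0.18951986730098724), 0.09625106304883957)
ears 199 [0.4861 0.0473] [0.5464 0.1132] ((0.5168789029121399, 0.08128998428583145), (0.06587530672550201, 0.05711717531085014), 85.34207153320312)
top pin 379 ((0.46295100450515747, -0.2920103371143341), (0.17012064158916473, 0.06840474903583527), 0.19615934789180756) [ 0.4685 -0.2891]
line [ 0.9837 -0.1797  0.4599 -0.2857] -10.3506565
block 62 [ 0.4905 -0.2917  0.0218] ((0.49076664447784424, -0.29180389642715454), (0.018886085599660873, 0.0327635183930397), 77.59918975830078)
side plate 1177 0.011457864824662385 ((0.5775156617164612, 0.06485923379659653), (0.13225601613521576, 0.2037440985441208), 81.97228240966797)
ears 264 [0.4828 0.045 ] [0.5441 0.104 ] ((0.5137179493904114, 0.07430784404277802), (0.0566621832549572, 0.05809573456645012), 84.33366394042969)
side pin 492 ((0.4549882709980011, -0.2848873436450958), (0.020930543541908264, 0.10026631504297256), 78.23792266845703) [ 0.4636 -0.289 ]
line [ 0.9558 -0.2941  0.4544 -0.2868] -17.103746
block 60 [ 0.4867 -0.2969  0.0181] ((0.48696887493133545, -0.2923569083213806), (0.01934344507753849, 0.034602824598550797), 78.23792266845703)
```

Add to h.py:
```python
O=np.array([.5993,.0618,0.]);YAW=np.radians(-8.03)
def F(x,y,z): return O+R.from_euler('z',YAW).apply(np.array([x,y,z])/1000)
def go(tip,ydeg,off=.186):
    "shift (mm, tool axes) and tool-z turn to bring fingertip/grasp point (off ahead of TCP) to tip, tool y at ydeg, z down"
    s=robot.read_state();A=R.from_rotvec(s['orientation'])
    d=A.inv().apply(np.array(tip)+[0,0,off]-s['tool_pos'])*1000
    a=np.radians(ydeg);y=np.array([np.cos(a),np.sin(a),0]);z=np.array([0,0,-1.]);B=R.from_matrix(np.c_[np.cross(y,z),y,z])
    print('t',round(s['t'],2),'shift',d.round(1),'turn',(A.inv()*B).as_rotvec().round(3),'F',s['force'].round(1),'op',round(s['opening'],4),'tip',(s['tool_pos']+A.apply([0,0,off])).round(4))
```

```text
(no output)
```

Request:
apply_moves([
  [[-32,-23,0],[0,0,-0.0]],
  [[-32,-23,0],[0,0,0]],
  [[-32,-23,0],[0,0,0]],
  [[-32,-23,0],[0,0,0]],
  [[-32,-23,0],[0,0,0]],
  [[-32,-23,0],[0,0,0]],
  [[-32,-23,0],[0,0,0]],
  [[-32,-23,0],[0,0,0]],
  [[-32,-23,0],[0,0,0]],
  [[-32,-23,0],[0,0,0]],
  [[-32,-23,0],[0,0,0]],
  [[-32,-23,0],[0,0,0]],
], claw=0, newtons=20)

```text
t: 1.1
tool_pos: [0.4565, 0.2095, 0.4045]
orientation: [-0.418, -3.113, 0.0]
force: [0.3, 0.2, -0.6]
opening: 0.0175
gripper_force: 0.0
```

```bash
python3 -c "
from h import *
go(F(-35,0,195),81.97)"
```

```text
t 1.1 shift [-142.  -109.2   23.5] turn [-0.    -0.    -0.127] F [ 0.3  0.2 -0.6] op 0.0175 tip [0.4565 0.2095 0.2185]
```

Request:
apply_moves([
  [[-35,-27,0],[0,0,0]],
  [[-35,-27,0],[0,0,0]],
  [[-35,-27,0],[0,0,0]],
  [[-35,-27,0],[0,0,0]],
  [[0,0,12],[0,0,-0.064]],
  [[0,0,12],[0,0,-0.063]],
  [[0,0,0],[0,0,0]],
])

```text
t: 1.68
tool_pos: [0.5558, 0.0772, 0.3773]
orientation: [-0.217, -3.129, 0.001]
force: [0.2, 0.8, -0.9]
opening: 0.0006
gripper_force: 0.0
```

```bash
python3 -c "
from h import *
for t in (.7,.5,.3,.15,.05,0): print(t,-143*np.cos(t)+41*np.sin(t)+48,44+41*np.cos(t)+143*np.sin(t))
go(F(-35,0,175),81.97)
look('side','side1.png')
im=cv2.imread('pics/side1.png')[120:300,220:400]; cv2.imwrite('pics/side1c.png',cv2.resize(im,(600,600),interpolation=cv2.INTER_CUBIC))"
```

```text
0.7 -34.95950760493652 167.48165895365383
0.5 -57.83785926755098 148.5387370579063
0.3 -76.49678947184674 125.4281856067214
0.15 -87.26730071343647 105.90926713910243
0.05 -92.77214129638236 92.09578188190062
0 -95.0 85.0
t 1.68 shift [-10.3  -9.2  16.3] turn [-0.001 -0.005  0.001] F [ 0.2  0.8 -0.9] op 0.0006 tip [0.5548 0.0772 0.1913]
```

View pics/side1c.png

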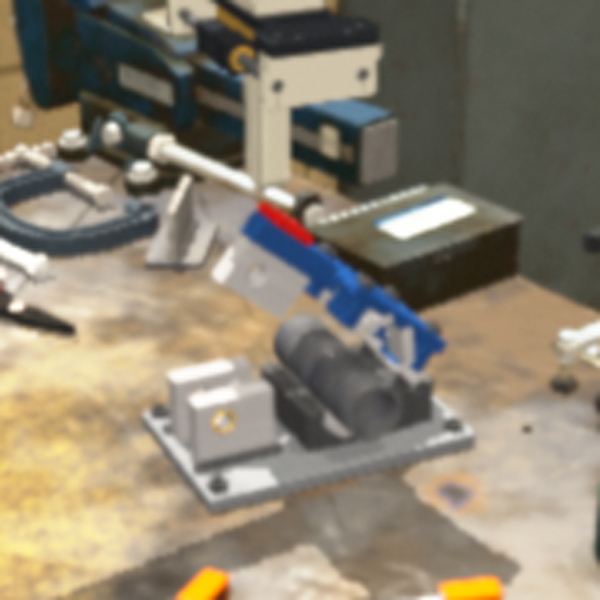

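The fingertips are 10–15 mm short of the pad at crop (285,222), which agrees with the computed shift. I'll press along the arc now.

Request:
apply_moves([
  [[-10,-9,0],[0,0,0]],
  [[0,0,16],[0,0.005,0]],
  [[11,0,11],[0,0,0]],
  [[12,0,11],[0,0,0]],
  [[9,0,12],[0,0,0]],
  [[9,0,13],[0,0,0]],
  [[5,0,10],[0,0,0]],
  [[5,0,10],[0,0,0]],
  [[3,0,6],[0,0,0]],
  [[3,0,6],[0,0,0]],
  [[0,0,0],[0,0,0]],
])

```text
t: 2.65
tool_pos: [0.5079, 0.0761, 0.2852]
orientation: [-0.219, -3.129, -0.001]
force: [1.1, -1.1, 2.3]
opening: 0.0003
gripper_force: 1.0
```

```bash
python3 -c "
from h import *
go(F(-95,0,85),81.97)"
```

```text
t 2.65 shift [ 2.5 -1.4 14.2] turn [ 0.    -0.005  0.   ] F [ 1.1 -1.1  2.3] op 0.0003 tip [0.507  0.0762 0.0992]
```

Request:
apply_moves([
  [[1,-1,4],[0,0,0]],
  [[1,0,4],[0,0,0]],
  [[0,0,3],[0,0,0]],
  [[0,0,3],[0,0,0]],
  [[0,0,0],[0,0,0]],
])

```text
t: 3.07
tool_pos: [0.5058, 0.0756, 0.2717]
orientation: [-0.219, -3.128, -0.001]
force: [-0.9, 0.1, -0.7]
opening: 0.0004
gripper_force: 0.0
```

```bash
python3 -c "
from h import *
go(F(-95,0,85),81.97)"
```

```text
t 3.07 shift [ 0.5 -0.6  0.7] turn [ 0.001 -0.006  0.   ] F [-0.9  0.1 -0.7] op 0.0004 tip [0.5048 0.0758 0.0857]
```

Request:
apply_moves([
  [[0,0,1.5],[0,0,0]],
  [[0,0,1],[0,0,0]],
  [[0,0,0],[0,0,0]],
])

```text
t: 3.32
tool_pos: [0.5059, 0.0755, 0.2705]
orientation: [-0.219, -3.128, -0.001]
force: [-6.5, 0.4, 10.5]
opening: -0.0
gripper_force: 5.4
```

Request:
apply_moves([
  [[0,0,1.5],[0,0,0]],
  [[0,0,0],[0,0,0]],
])

```text
t: 3.48
tool_pos: [0.5059, 0.0755, 0.2701]
orientation: [-0.219, -3.128, -0.001]
force: [-12.1, 0.5, 20.4]
opening: 0.0004
gripper_force: 10.5
```

Request:
apply_moves([
  [[0,0,-10],[0,0,0]],
  [[0,0,-25],[0,0,0]],
  [[0,0,-30],[0,0,0]],
  [[0,0,-30],[0,0,0]],
  [[30,0,-25],[0,0,0]],
])

```text
t: 3.9
tool_pos: [0.4791, 0.0788, 0.3899]
orientation: [-0.221, -3.131, -0.0]
force: [1.0, -0.4, 0.8]
opening: 0.0005
gripper_force: 0.0
```

Run:
```python
from h import *
np.set_printoptions(precision=4,suppress=True)
go(F(-95,0,85),81.97)
A=[]
for n in('top','side'):
    im,d=look(n);P=cloud(n,im,d);hsv=cv2.cvtColor(im,cv2.COLOR_BGR2HSV)
    b=(cv2.inRange(hsv,(0,170,90),(5,255,255))|cv2.inRange(hsv,(174,170,90),(180,255,255)))
    m=(b>0)&(d>0)&(abs(P[...,0]-.52)<.09)&(abs(P[...,1]-.07)<.06)
    q=P[m];print(n,len(q),q.mean(0) if len(q) else 0)
    u,v=proj(n,F(-60,0,60))[0].astype(int);w=50 if n=='top' else 75
    A.append(cv2.resize(im[v-w:v+w,u-w:u+w],(400,400),interpolation=cv2.INTER_CUBIC))
    print(n,'hole px',proj(n,F(-95,-26,44)),'crop',u-w,v-w,400/(2*w))
cv2.imwrite('pics/c2.png',np.hstack(A))
```

```text
t 3.9 shift [-26.8   0.  118.8] turn [ 0.    -0.003 -0.001] F [ 1.  -0.4  0.8] op 0.0005 tip [0.4785 0.0789 0.2039]
top 0 0
top hole px [[316.1667 272.3723]] crop 259 208 4.0
side 118 [0.5036 0.0732 0.0844]
side hole px [[286.4945 246.5748]] crop 221 157 2.6666666666666665
```

View pics/c2.png

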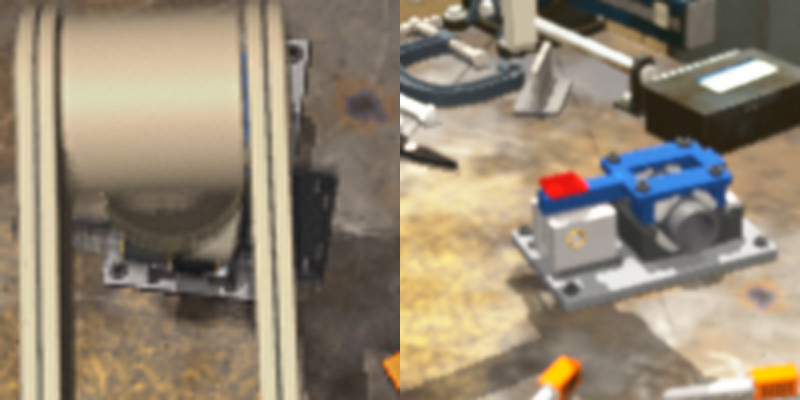

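The upper half is shut and held. The red pad is flat at side-crop (562,185), and the hole's pixel is (286.6,246.2) against a prediction of (286.5,246.6). Now the pin.

```bash
python3 -c "
from h import *
go([.494,-.2933,.08],78.2)"
```

```text
t 4.0 shift [ -68.8 -367.3  127.4] turn [0.002 0.003 0.066] F [1.5 0.9 0.7] op -0.0 tip [0.4771 0.0801 0.208 ]
```

Request:
apply_moves([
  [[-7,-37,0],[0,0,0]],
  [[-7,-37,0],[0,0,0]],
  [[-7,-37,0],[0,0,0]],
  [[-7,-37,0],[0,0,0]],
  [[-7,-37,0],[0,0,0]],
  [[-7,-37,10],[0,0,0]],
  [[-7,-37,20],[0,0,0]],
  [[-7,-37,20],[0,0,0]],
  [[-7,-37,20],[0,0,0]],
  [[-6,-34,24],[0,0,0]],
  [[0,0,20],[0.002,0.003,0.066]],
  [[0,0,10],[0,0,0]],
], claw=0.6, newtons=20)

```text
t: 5.0
tool_pos: [0.4917, -0.292, 0.2611]
orientation: [-0.331, -3.111, -0.001]
force: [-1.0, 0.5, -1.1]
opening: 0.0556
gripper_force: 0.0
```

Run:
```python
from h import *
np.set_printoptions(precision=4,suppress=True)
go([.494,-.2933,.004],78.2)
im,d=look('side');u,v=proj('side',[.47,-.285,.03])[0].astype(int);w=60
cv2.imwrite('pics/c3.png',cv2.resize(im[v-w:v+w,u-w:u+w],(600,600),interpolation=cv2.INTER_CUBIC));print(u-w,v-w)
```

```text
t 5.0 shift [-3.4 -0.7 71.1] turn [-0.001 -0.013 -0.006] F [-1.   0.5 -1.1] op 0.0556 tip [ 0.4894 -0.2916  0.0751]
304 282
```

View pics/c3.png

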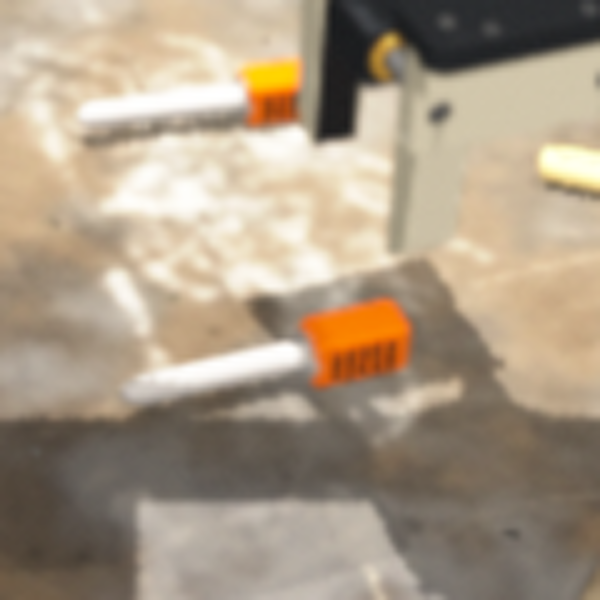

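The gripper is above the chosen pin (block at crop (355,340)) with its jaws straddling the block. I'll descend.

Request:
apply_moves([
  [[-3,0,25],[0,0,0]],
  [[0,0,25],[0,0,0]],
  [[0,0,15],[0,0,0]],
  [[0,0,0],[0,0,0]],
])

```text
t: 5.38
tool_pos: [0.4945, -0.2892, 0.1971]
orientation: [-0.316, -3.113, -0.002]
force: [-0.2, 0.2, 0.1]
opening: 0.0559
gripper_force: 0.0
```

```bash
python3 -c "
from h import *
go([.494,-.2933,.004],78.2)"
```

```text
t 5.38 shift [-0.4 -4.1  7.1] turn [ 0.    -0.013  0.003] F [-0.2  0.2  0.1] op 0.0559 tip [ 0.4921 -0.2887  0.0111]
```

Request:
apply_moves([
  [[0,-4,3],[0,-0.013,0.003]],
  [[0,0,4],[0,0,0]],
  [[0,0,0],[0,0,0]],
])

```text
t: 5.63
tool_pos: [0.4953, -0.2955, 0.1946]
orientation: [0.326, 3.118, -0.006]
force: [0.3, 0.5, 0.2]
opening: 0.0559
gripper_force: 0.0
```

Request:
apply_moves([
  [[0,0,0],[0,0,0]],
  [[0,0,0],[0,0,0]],
  [[0,0,0],[0,0,0]],
  [[0,0,0],[0,0,0]],
  [[0,0,0],[0,0,0]],
], claw=0, newtons=25)

```text
t: 6.05
tool_pos: [0.4948, -0.2953, 0.1937]
orientation: [0.327, 3.119, -0.005]
force: [0.2, 0.3, 0.3]
opening: 0.0268
gripper_force: 0.0
```

```bash
python3 -c "
from h import *
go([.494,-.2933,.004],78.2)"
```

```text
t 6.05 shift [1.3 1.8 3.7] turn [-0.003  0.005 -0.003] F [0.2 0.3 0.3] op 0.0268 tip [ 0.4957 -0.296   0.0077]
```

Request:
apply_moves([
  [[0,0,3],[0,0,0]],
  [[0,0,0],[0,0,0]],
  [[0,0,0],[0,0,0]],
  [[0,0,0],[0,0,0]],
  [[0,0,0],[0,0,0]],
])

```text
t: 6.47
tool_pos: [0.4949, -0.2953, 0.1905]
orientation: [0.327, 3.119, -0.005]
force: [1.3, 0.8, 1.0]
opening: 0.018
gripper_force: 24.4
```

```bash
python3 -c "
from h import *
go([.494,-.2933,.004],78.2)"
```

```text
t 6.47 shift [1.3 1.8 0.5] turn [-0.003  0.005 -0.003] F [1.3 0.8 1. ] op 0.018 tip [ 0.4958 -0.296   0.0045]
```

Request:
apply_moves([
  [[0,0,-10],[0,0,0]],
  [[0,0,-25],[0,0,0.12]],
  [[0,0,-25],[0,0,0.125]],
  [[0,0,-25],[0,0,0.125]],
  [[0,0,-25],[0,0,0.125]],
  [[0,0,0],[0,0,0.125]],
  [[0,0,0],[0,0,0.125]],
  [[0,0,0],[0,0,0.125]],
  [[0,0,0],[0,0,0.125]],
  [[0,0,0],[0,0,0.125]],
  [[0,0,0],[0,0,0.125]],
  [[0,0,0],[0,0,0.125]],
])

```text
t: 7.47
tool_pos: [0.494, -0.2948, 0.3007]
orientation: [2.234, 2.202, 0.001]
force: [-0.0, -0.4, -1.2]
opening: 0.0182
gripper_force: 24.4
```

```bash
python3 -c "
from h import *
go(F(-95,-155,100),-8.03)"
```

```text
t 7.47 shift [216.3 -13.5  13.9] turn [0.004 0.003 0.126] F [-0.  -0.4 -1.2] op 0.0182 tip [ 0.4946 -0.2954  0.1147]
```

Request:
apply_moves([
  [[0,0,0],[0.002,0.002,0.124]],
  [[30,-6,0],[0,0,0]],
  [[30,-6,0],[0,0,0]],
  [[30,-6,0],[0,0,0]],
  [[30,-6,2],[0,0,0]],
  [[30,-6,4],[0,0,0]],
  [[30,-6,4],[0,0,0]],
  [[30,-5,4],[0,0,0]],
  [[0,0,0],[0,0,0]],
  [[0,0,0],[0,0,0]],
])

```text
t: 8.3
tool_pos: [0.4809, -0.0801, 0.2861]
orientation: [2.358, 2.072, 0.001]
force: [0.1, -1.4, -1.4]
opening: 0.018
gripper_force: 24.4
```

```bash
python3 -c "
from h import *
go(F(-95,-150,38.5),-8.03)"
```

```text
t 8.3 shift [ 7.   2.4 61.6] turn [0.002 0.001 0.011] F [ 0.1 -1.4 -1.4] op 0.018 tip [ 0.4812 -0.0803  0.1001]
```

Request:
apply_moves([
  [[7,2.4,0],[0.002,0.001,0.011]],
  [[0,0,25],[0,0,0]],
  [[0,0,25],[0,0,0]],
  [[0,0,12],[0,0,0]],
  [[0,0,0],[0,0,0]],
  [[0,0,0],[0,0,0]],
])

```text
t: 8.8
tool_pos: [0.4844, -0.0754, 0.2239]
orientation: [-2.375, -2.055, 0.001]
force: [0.5, -0.1, -0.3]
opening: 0.0179
gripper_force: 24.4
```

Run:
```python
from h import *
np.set_printoptions(precision=4,suppress=True)
go(F(-95,-150,38.5),-8.03)
A=[]
for n in('top','side'):
    im,d=look(n);P=cloud(n,im,d)
    Q=R.from_euler('z',-YAW).apply((P.reshape(-1,3)-O)).reshape(P.shape)*1000
    m=(d>0)&(abs(Q[...,0]+95)<15)&(Q[...,1]>-120)&(Q[...,1]<-45)&(abs(Q[...,2]-44)<14)
    q=Q[m];print(n,len(q))
    for a in range(-120,-40,10):
        s=q[(q[:,1]>=a)&(q[:,1]<a+10)]
        if len(s): print(a,len(s),'x',s[:,0].min(),s[:,0].max(),'z',s[:,2].min(),s[:,2].max())
    print('pred tip',proj(n,F(-95,-60,44)),'hole',proj(n,F(-95,-26,44)))
    u,v=proj(n,F(-95,-60,44))[0].astype(int);w=40 if n=='top' else 50
    A.append(cv2.resize(im[v-w:v+w,u-w:u+w],(400,400),interpolation=cv2.INTER_CUBIC));print(u-w,v-w,400/2/w)
cv2.imwrite('pics/c4.png',np.hstack(A))
```

```text
t 8.8 shift [ 1.9 -0.4 -0.6] turn [-0.001 -0.    -0.004] F [ 0.5 -0.1 -0.3] op 0.0179 tip [ 0.4842 -0.0754  0.0379]
top 36
-120 11 x -95.10220966659293 -86.05176129963368 z 40.49852464732717 53.755293715091994
-110 12 x -94.67335889407344 -85.25972864047715 z 42.04165620757579 53.97388234205431
-100 1 x -89.24767984559129 -89.24767984559129 z 50.52631615286176 50.52631615286176
-80 2 x -87.13039996933537 -84.0867169565992 z 44.74606252624005 45.68875702137011
-70 10 x -93.85249724669016 -84.77614401952931 z 41.02461086632666 54.426420754396666
pred tip [[327.8655 274.1948]] hole [[316.1667 272.3723]]
287 234 5.0
side 7
-80 4 x -94.84387902483928 -93.52466647117518 z 40.85344684005732 46.22073812137071
-70 3 x -93.72333072709316 -91.18622967171221 z 45.57640551106046 46.400884132871546
pred tip [[291.9942 253.8203]] hole [[286.4945 246.5748]]
241 203 4.0
```

View pics/c4.png

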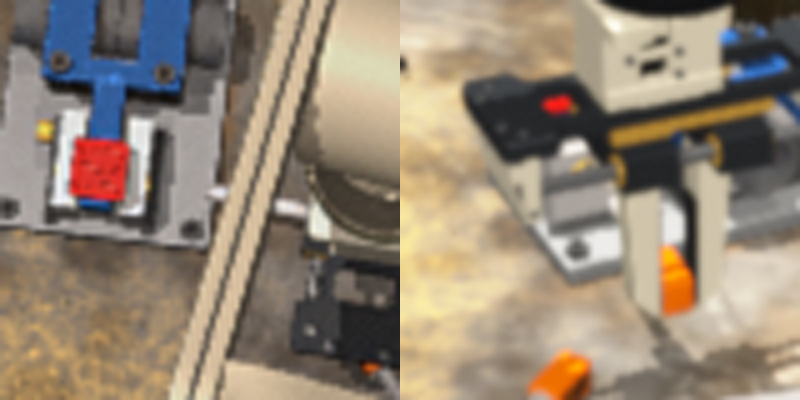

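The top crop shows the shank tip at (218,192), just right of the plate, in line with the pad/ear region. In the side crop the gripper hides the hole. I'll compare pin and pad offsets in the top view with sub-pixel centroids.

Run:
```python
from h import *
np.set_printoptions(precision=2,suppress=True)
z=np.load('last_top.npz');im=z['im'];hsv=cv2.cvtColor(im,cv2.COLOR_BGR2HSV).astype(float)
w=np.clip(im[...,2].astype(float)-im[...,:2].max(2)-30,0,None);w[:255]=0;w[285:]=0;w[:,:295]=0;w[:,325:]=0
v,u=np.mgrid[:480,:640];print('pad',(w*u).sum()/w.sum(),(w*v).sum()/w.sum(),'pred',proj('top',F(-95,0,85)))
print(im[268:278,326:350].astype(int).sum(2)//3)
print('pin axis pred',proj('top',F(-95,-70,44)),proj('top',F(-95,-60,44)), proj('top',F(-95,-90,44)), 'per mm x',proj('top',F(-85,-60,44)))
# side: pad + ear reference
```

```text
pad 306.37171307614335 267.2876990042335 pred [[306.77 268.43]]
[[161 160 167 168  73  61  94 114 186 185 185 166  90 178 188 186 163  69
   91 107 103 101  68  91]
 [162 163 166 164  65  62  97 122 187 188 180 133 108 183 187 180 109  66
   98 103 100 105 100 136]
 [161 163 165 157  86  81 108 149 185 185 173  95 151 184 188 179  72  70
  104 103  99 102  83 103]
 [162 162 159 173 175 170 150 185 185 184 166  93 179 188 185 165  63  88
  101 105 101 107  98  65]
 [162 165 174 215 231 224 184 190 183 179 135 108 183 187 178 116  60  99
  100 102 101 100 102  95]
 [163 159 134 149 175 182 155 184 184 172  97 146 185 187 177  87  93 121
  113 106 107  98 106 139]
 [165 167 158 120  77 110 157 184 184 167  94 156 184 187 172  96 181 212
  197 183 154 119 111 154]
 [163 165 159  95  55 103 185 186 180 141  98 182 187 185 157  91 185 228
  227 228 211 195 152 181]
 [164 155 145  75  71 126 187 188 179 132 108 182 188 181 105  71 134 170
  182 193 197 197 174 213]
 [161 152 152  70 105 159 186 186 171  97 153 185 187 175  70  51  64  67
   69  85 107 123 142 216]]
pin axis pred [[331.31 274.73]] [[327.87 274.19]] [[338.2  275.81]] per mm x [[328.41 270.8 ]]
```

Request:
apply_moves([
  [[0,-1.8,-0.6],[0,0,-0.004]],
  [[10,0,0],[0,0,0]],
  [[15,0,0],[0,0,0]],
  [[0,0,0],[0,0,0]],
  [[0,0,0],[0,0,0]],
])

```text
t: 9.32
tool_pos: [0.4866, -0.0489, 0.2254]
orientation: [2.368, 2.063, 0.002]
force: [0.1, -0.5, -1.2]
opening: 0.0179
gripper_force: 24.4
```

Run:
```python
from h import *
np.set_printoptions(precision=2,suppress=True)
go(F(-96.5,-127,38.5),-8.03)
im,d=look('top');print(proj('top',F(-96.5,-40,44)))
c=im[255:285,300:345];cv2.imwrite('pics/c5.png',cv2.resize(c,(765,510),interpolation=cv2.INTER_CUBIC))
```

```text
t 9.32 shift [-1.6 -0.4  0.9] turn [0. 0. 0.] F [ 0.1 -0.5 -1.2] op 0.0179 tip [ 0.49 -0.05  0.04]
[[320.9  273.63]]
```

View pics/c5.png

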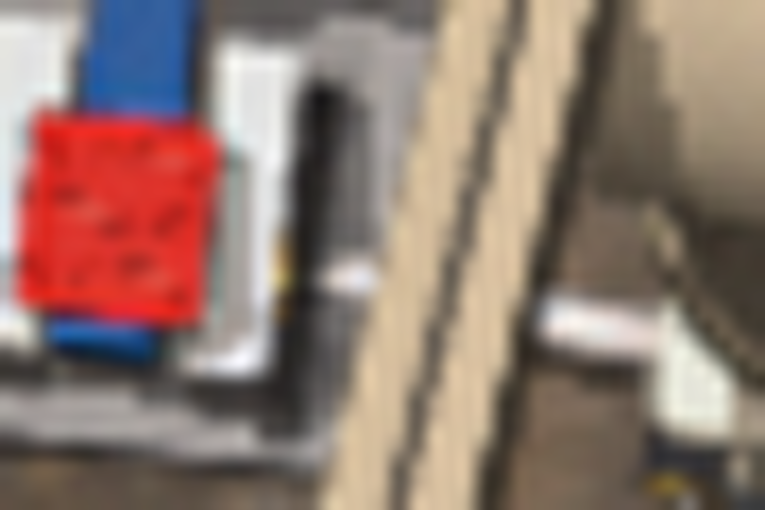

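The hole ring is visible at crop (283,278) on the ear. The shank tip is at (340,277), and its axis extrapolates to about row 267 at the ring, so it is about 1.5–2 mm too far in +x. I'll correct that and approach by feel.

Request:
apply_moves([
  [[0,-1.8,0.8],[0,0,0]],
  [[5,0,0],[0,0,0]],
  [[3,0,0],[0,0,0]],
  [[3,0,0],[0,0,0]],
  [[3,0,0],[0,0,0]],
  [[0,0,0],[0,0,0]],
])

```text
t: 9.87
tool_pos: [0.4866, -0.0351, 0.2239]
orientation: [2.37, 2.062, 0.001]
force: [-0.7, 0.2, -1.2]
opening: 0.0181
gripper_force: 24.4
```

Run:
```python
from h import *
go(F(-98.3,-115,38.5),-8.03)
```

```text
t 9.87 shift [-3.3 -0.2 -0.6] turn [ 0.001 -0.     0.001] F [-0.7  0.2 -1.2] op 0.0181 tip [ 0.4867 -0.0351  0.0379]
```

Request:
apply_moves([
  [[2,0,-0.4],[0,0,0]],
  [[2,0,0],[0,0,0]],
  [[2,0,0],[0,0,0]],
  [[0,0,0],[0,0,0]],
])

```text
t: 10.2
tool_pos: [0.4874, -0.0294, 0.2243]
orientation: [2.37, 2.062, 0.001]
force: [0.5, 0.7, -1.4]
opening: 0.018
gripper_force: 24.4
```

Run:
```python
from h import *
go(F(-98.3,-109,38.5),-8.03)
look('top');im=np.load('last_top.npz')['im']
c=im[255:285,300:345];cv2.imwrite('pics/c6.png',cv2.resize(c,(765,510),interpolation=cv2.INTER_CUBIC))
```

```text
t 10.2 shift [-3.1 -0.2 -0.2] turn [ 0.001 -0.     0.001] F [ 0.5  0.7 -1.4] op 0.018 tip [ 0.4875 -0.0293  0.0383]
```

View pics/c6.png

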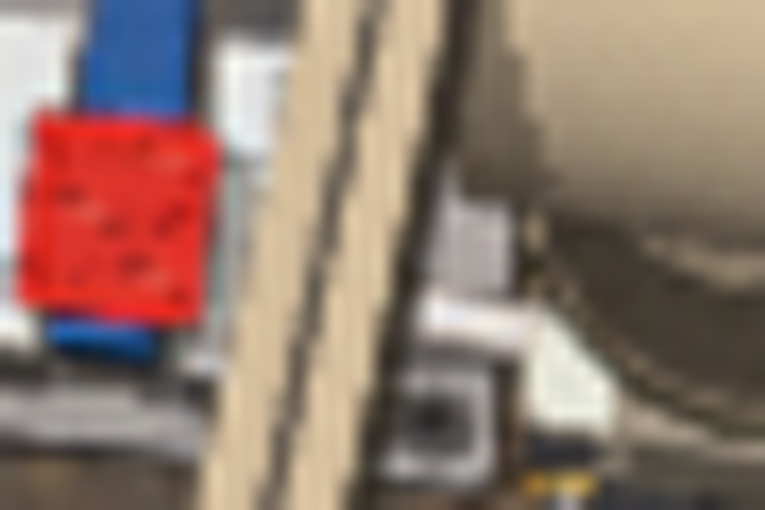

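The arm hides the tip, but by travel it is about 12 mm inside the right ear with no force. I'll keep going.

Request:
apply_moves([
  [[3,0,0],[0,0,0]],
  [[3,0,0],[0,0,0]],
  [[3,0,0],[0,0,0]],
  [[3,0,0],[0,0,0]],
  [[0,0,0],[0,0,0]],
])

```text
t: 10.67
tool_pos: [0.4891, -0.0172, 0.2244]
orientation: [2.369, 2.062, 0.001]
force: [0.7, 0.5, -1.9]
opening: 0.0177
gripper_force: 24.4
```

Request:
apply_moves([
  [[3,0,0],[0,0,0]],
  [[3,0,0],[0,0,0]],
  [[3,0,0],[0,0,0]],
  [[3,0,0],[0,0,0]],
  [[0,0,0],[0,0,0]],
])

```text
t: 11.08
tool_pos: [0.4909, -0.0054, 0.2244]
orientation: [2.37, 2.062, 0.002]
force: [1.1, 1.0, -1.4]
opening: 0.0181
gripper_force: 24.5
```

Run:
```python
from h import *
go(F(-98.3,-79,38.5),-8.03)
```

```text
t 11.08 shift [ 2.7 -0.3 -0.1] turn [ 0.001 -0.     0.001] F [ 1.1  1.  -1.4] op 0.0181 tip [ 0.4911 -0.0053  0.0384]
```

Request:
apply_moves([
  [[3,0,0],[0,0,0]],
  [[3,0,0],[0,0,0]],
  [[3,0,0],[0,0,0]],
  [[3,0,0],[0,0,0]],
  [[0,0,0],[0,0,0]],
])

```text
t: 11.5
tool_pos: [0.493, 0.0058, 0.2248]
orientation: [2.368, 2.06, 0.002]
force: [4.5, -5.7, -2.2]
opening: 0.0178
gripper_force: 24.6
```

Request:
apply_moves([
  [[3,0,0],[0,0,0]],
  [[3,0,0],[0,0,0]],
  [[3,0,0],[0,0,0]],
  [[2,0,0],[0,0,0]],
  [[0,0,0],[0,0,0]],
])

```text
t: 11.92
tool_pos: [0.4949, 0.0158, 0.2251]
orientation: [2.366, 2.058, 0.002]
force: [7.6, -11.6, -4.1]
opening: 0.0178
gripper_force: 24.8
```

Run:
```python
from h import *
go(F(-98.3,-53,38.5),-8.03)
```

```text
t 11.92 shift [ 7.1 -1.4  0.6] turn [0.005 0.003 0.001] F [  7.6 -11.6  -4.1] op 0.0178 tip [0.4957 0.0152 0.0391]
```

Request:
apply_moves([
  [[0,1.2,0.5],[0,0,0]],
  [[0,0,0],[0,0,0]],
  [[0,0,0],[0,0,0]],
])

```text
t: 12.17
tool_pos: [0.4957, 0.0162, 0.2244]
orientation: [2.368, 2.06, 0.001]
force: [3.7, -7.4, -0.1]
opening: 0.0178
gripper_force: 24.8
```

Run:
```python
from h import *
print(robot.read_state()['wrist_torque'])
go(F(-97,-53,38.5),-8.03)
im,d=look('side');print(proj('side',F(-95,-40,44)))
np.set_printoptions(precision=1,suppress=True)
hsv=cv2.cvtColor(im,cv2.COLOR_BGR2HSV);P=cloud('side',im,d);Q=R.from_euler('z',-YAW).apply((P.reshape(-1,3)-O)).reshape(P.shape)*1000
m=(cv2.inRange(hsv,(8,170,100),(22,255,255))>0)&(d>0)&(abs(Q[...,0]+95)<40)&(abs(Q[...,1]+50)<60);q=Q[m];print(len(q),q.min(0),q.max(0))
u,v=proj('side',F(-95,-40,60))[0].astype(int);w=50
cv2.imwrite('pics/c7.png',cv2.resize(im[v-w:v+w,u-w:u+w],(600,600),interpolation=cv2.INTER_CUBIC))
```

```text
[-1.19700693 -0.493383    0.0305888 ]
t 12.17 shift [ 6.7 -0.7 -0.2] turn [0.003 0.001 0.001] F [ 3.7 -7.4 -0.1] op 0.0178 tip [0.4961 0.0159 0.0384]
[[288.7251468  249.51379954]]
183 [-133.5  -94.6   33.3] [-56.1 -21.3 155.3]
```

View pics/c7.png

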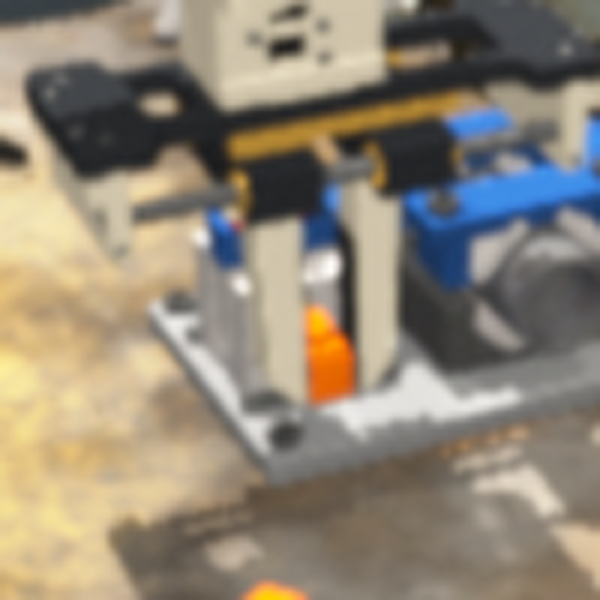

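The block is close to the ear with the shank inserted (orange at crop (330,355)). I'm relieving the lateral force and pushing on.

Request:
apply_moves([
  [[0,0.8,0],[0,0,0]],
  [[2,0,0],[0,0,0]],
  [[2,0,0],[0,0,0]],
  [[0,0,0],[0,0,0]],
])

```text
t: 12.55
tool_pos: [0.4967, 0.0206, 0.2242]
orientation: [2.369, 2.061, 0.002]
force: [3.3, -3.2, 0.1]
opening: 0.0177
gripper_force: 24.8
```

Run:
```python
from h import *
go(F(-97,-53,38.5),-8.03)
```

```text
t 12.55 shift [ 2.1 -1.2 -0.3] turn [0.002 0.    0.001] F [ 3.3 -3.2  0.1] op 0.0177 tip [0.497  0.0205 0.0382]
```

Request:
apply_moves([
  [[0,0.7,0],[0,0,0]],
  [[2,0,0],[0,0,0]],
  [[2,0,0],[0,0,0]],
  [[0,0,0],[0,0,0]],
])

```text
t: 12.88
tool_pos: [0.4977, 0.0247, 0.2239]
orientation: [2.37, 2.062, 0.001]
force: [1.4, -2.6, 0.3]
opening: 0.0176
gripper_force: 24.8
```

Run:
```python
from h import *
go(F(-97,-53,38.5),-8.03)
```

```text
t 12.88 shift [-2.1 -1.6 -0.6] turn [ 0.001 -0.     0.001] F [ 1.4 -2.6  0.3] op 0.0176 tip [0.4978 0.0248 0.0379]
```

Request:
apply_moves([
  [[1.5,0,0],[0,0,0]],
  [[1.5,0,0],[0,0,0]],
  [[0,0,0],[0,0,0]],
])

```text
t: 13.13
tool_pos: [0.4981, 0.0261, 0.224]
orientation: [2.368, 2.06, -0.003]
force: [-0.4, -14.7, 3.3]
opening: 0.0178
gripper_force: 25.0
```

Request:
apply_moves([
  [[1.5,0,0],[0,0,0]],
  [[0,0,0],[0,0,0]],
  [[0,0,0],[0,0,0]],
])

```text
t: 13.38
tool_pos: [0.4983, 0.0265, 0.224]
orientation: [2.367, 2.059, -0.006]
force: [-1.9, -21.4, 3.1]
opening: 0.0179
gripper_force: 25.0
```

Run:
```python
from h import *
go(F(-97,-53,38.5),-8.03)
```

```text
t 13.38 shift [-4.  -1.9 -0.4] turn [0.001 0.006 0.001] F [ -1.9 -21.4   3.1] op 0.0179 tip [0.4983 0.0255 0.038 ]
```

Request:
apply_moves([
  [[-1.5,0,0],[0,0,0]],
  [[0,0,0],[0,0,0]],
  [[0,0,0],[0,0,0]],
  [[0,0,0],[0,0,0]],
  [[0,0,0],[0,0,0]],
], claw=0.38)

```text
t: 13.8
tool_pos: [0.4979, 0.0279, 0.2236]
orientation: [-2.37, -2.062, -0.001]
force: [-0.8, 0.1, 0.1]
opening: 0.0353
gripper_force: 0.0
```

Request:
apply_moves([
  [[-3,0,0],[0,0,0]],
  [[-5,0,-10],[0,0,0]],
  [[-5,0,-25],[0,0,0]],
  [[-5,0,-30],[0,0,0]],
  [[-30,0,-30],[0,0,0]],
  [[-40,0,-5],[0,0,0]],
  [[-40,0,0],[0,0,0]],
  [[-40,0,0],[0,0,0]],
  [[-40,0,0],[0,0,0]],
  [[0,0,0],[0,0,0]],
])

```text
t: 14.63
tool_pos: [0.4679, -0.184, 0.3246]
orientation: [2.373, 2.053, -0.002]
force: [0.6, -0.9, 0.4]
opening: 0.0353
gripper_force: 0.0
```

Run:
```python
from h import *
np.set_printoptions(precision=1,suppress=True)
go(F(-95,0,130),-8.03)
for n in('side','top'):
    im,d=look(n);hsv=cv2.cvtColor(im,cv2.COLOR_BGR2HSV);P=cloud(n,im,d);Q=R.from_euler('z',-YAW).apply((P.reshape(-1,3)-O)).reshape(P.shape)*1000
    near=(d>0)&(abs(Q[...,0]+95)<40)&(abs(Q[...,1])<90)&(Q[...,2]>20)&(Q[...,2]<110)
    m=(cv2.inRange(hsv,(8,170,100),(22,255,255))>0)&near;q=Q[m]
    k,l,st,ce=cv2.connectedComponentsWithStats(m.astype(np.uint8))
    for i in range(1,k):
        if st[i,4]>5: print(n,'orange',st[i,4],ce[i],Q[l==i].min(0),Q[l==i].max(0),Q[l==i].mean(0))
    r=near&((hsv[...,0]<5)|(hsv[...,0]>174))&(hsv[...,1]>170)&(hsv[...,2]>90)
    if r.any(): print(n,'pad',r.sum(),Q[r].mean(0))
    print(proj(n,np.array([F(-95,-26,44),F(-95,-62,44),F(-95,-44,54),F(-95,40,44)])))
    s=near&(Q[...,1]>27)&(Q[...,1]<60)&(Q[...,2]>34)&(Q[...,2]<60)&(abs(Q[...,0]+93)<16);print('shank',s.sum(),Q[s].min(0) if s.any() else'',Q[s].max(0) if s.any() else '')
```

```text
t 14.63 shift [261.8  -0.2   7.8] turn [ 0.  0. -0.] F [ 0.6 -0.9  0.4] op 0.0353 tip [ 0.5 -0.2  0.1]
side orange 99 [290.4 251.9] [-103.   -64.    33.4] [-84.8 -26.6  54. ] [-95.7 -52.   44.6]
side pad 55 [-104.3   -1.9   84.1]
[[286.5 246.6]
 [292.3 254.3]
 [289.2 246.4]
 [276.6 233.5]]
shank 0  
top orange 75 [322.4 271.3] [-99.6 -60.4  40.5] [-79.6 -26.8  61.9] [-90.5 -43.5  51.4]
top pad 117 [-92.1   1.3  85.8]
[[316.2 272.4]
 [328.6 274.3]
 [322.3 272.7]
 [293.5 268.8]]
shank 16 [-98.4  27.6  41. ] [-77.1  38.4  55. ]
```

The pin is home: the block spans y −27 to −62 and the shank shows out to y +38. Now the final press.

Request:
apply_moves([
  [[30,0,0],[0,0,0]],
  [[30,0,0],[0,0,0]],
  [[30,0,0],[0,0,0]],
  [[30,0,0],[0,0,0]],
  [[30,0,0],[0,0,0]],
  [[30,0,0],[0,0,0]],
  [[30,0,0],[0,0,0]],
  [[30,0,0],[0,0,0]],
  [[22,0,8],[0,0,0]],
  [[0,0,20],[0,0,0]],
  [[0,0,15],[0,0,0]],
  [[0,0,0],[0,0,0]],
], claw=0, newtons=20)

```text
t: 15.73
tool_pos: [0.5036, 0.0835, 0.2771]
orientation: [-2.365, -2.064, 0.006]
force: [-0.8, -0.2, -0.4]
opening: 0.0006
gripper_force: 0.0
```

Run:
```python
from h import *
go(F(-95,0,85),-8.03)
```

```text
t 15.73 shift [-8.1  2.8  6.1] turn [-0.005  0.001  0.004] F [-0.8 -0.2 -0.4] op 0.0006 tip [0.5027 0.0835 0.0911]
```

Request:
apply_moves([
  [[-8,2,0],[0,0,0]],
  [[0,0,0],[0,0,0]],
  [[0,0,3],[0,0,0]],
  [[0,0,2],[0,0,0]],
  [[0,0,1.5],[0,0,0]],
  [[0,0,0],[0,0,0]],
])

```text
t: 16.23
tool_pos: [0.5064, 0.073, 0.2738]
orientation: [2.37, 2.061, 0.001]
force: [-0.6, 0.7, 0.4]
opening: 0.0006
gripper_force: 0.0
```

Run:
```python
from h import *
go(F(-95,0,85),-8.03)
```

```text
t 16.23 shift [ 1.8 -1.5  2.8] turn [ 0.001 -0.     0.001] F [-0.6  0.7  0.4] op 0.0006 tip [0.5066 0.0731 0.0878]
```

Request:
apply_moves([
  [[1.8,-1.5,0],[0,0,0]],
  [[0,0,2],[0,0,0]],
  [[0,0,1.5],[0,0,0]],
  [[0,0,1],[0,0,0]],
  [[0,0,0],[0,0,0]],
  [[0,0,0],[0,0,0]],
])

```text
t: 16.73
tool_pos: [0.5051, 0.0755, 0.2704]
orientation: [2.37, 2.062, 0.001]
force: [-7.6, 1.2, 12.4]
opening: 0.0004
gripper_force: 6.4
```

Request:
apply_moves([
  [[0,-0.7,0.5],[0,0,0]],
  [[0,0,0.6],[0,0,0]],
  [[0,0,0],[0,0,0]],
  [[0,0,0],[0,0,0]],
  [[0,0,0],[0,0,0]],
  [[0,0,0],[0,0,0]],
])

```text
t: 17.23
tool_pos: [0.5048, 0.0755, 0.2702]
orientation: [2.369, 2.061, 0.002]
force: [-9.1, -0.0, 19.0]
opening: 0.0001
gripper_force: 9.0
```

Request:
apply_moves([
  [[0,0,0],[0,0,0]],
  [[0,0,0],[0,0,0]],
  [[0,0,0],[0,0,0]],
  [[0,0,0],[0,0,0]],
  [[0,0,0],[0,0,0]],
  [[0,0,0],[0,0,0]],
])

```text
t: 17.73
tool_pos: [0.5048, 0.0755, 0.2702]
orientation: [2.369, 2.061, 0.002]
force: [-7.9, -0.2, 17.8]
opening: 0.0004
gripper_force: 9.0
```

Run:
```python
from h import *
np.set_printoptions(precision=1,suppress=True)
go(F(-95,0,85),-8.03)
im,d=look('side');hsv=cv2.cvtColor(im,cv2.COLOR_BGR2HSV);P=cloud('side',im,d);Q=R.from_euler('z',-YAW).apply((P.reshape(-1,3)-O)).reshape(P.shape)*1000
m=(cv2.inRange(hsv,(8,170,100),(22,255,255))>0)&(abs(Q[...,0]+95)<20)&(abs(Q[...,1]+45)<35)&(Q[...,2]<65)&(Q[...,2]>25);print(m.sum(),Q[m].min(0),Q[m].max(0))
```

```text
t 17.73 shift [-0.4  0.5 -0.8] turn [ 0. -0.  0.] F [-7.9 -0.2 17.8] op 0.0004 tip [0.5 0.1 0.1]
131 [-103.2  -63.3   33.6] [-84.5 -28.6  53.8]
```

The press is steady at about 18 N, centred on the pad, with the pin home and untouched. I'm handing in.

```bash
python3 -c "
from plant import robot
print(robot.close_job())"
```

```text
the job is handed in; nothing more can be done
None
```

I handed the job in at about 18 s with the fixture shut on its catch, the lock pin home and released, and the fingertips pressing the middle of the red pad with about 18 N; the hand-in gave no verdict.

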